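# Touch off a dip probe in the sprung pot

## Robot

A 6-joint arm with a two-finger parallel gripper is mounted at the origin on a cart in front of the work surface, level with it; the furniture and walls round the work are solid. World frame = base frame: x ahead of the robot, y to its left, z up, the work surface at z = 0. Lengths are in m, angles in rad, forces in N, time in s.
With the tool pointing down it reaches from about 0.325 to 1 m from the base axis. Payload 5.1 kg.
Tool frame: the origin (TCP) lies on the centre line of the jaws, within the pads' length; the fingertips stand 17 mm ahead of it and the grasp point (between the pads) lies 2 mm behind it; z points along the fingers, y is the line along which they close (so a half turn about z gives the same grasp; the last joint's range is limited). The gripper opens to 85 mm and grips with 20 to 120 N. Pads are 22 mm wide; open, the fingers measure 114 mm over their backs; the gripper's body (76 mm by 85 mm) begins 54 mm behind the grasp point. The pads swing forward as they close: fully open they stand 13 mm farther back than shut.
Start: joints at [1.064, 0.124, 1.65, -0, 1.367, -0.083], TCP at [0.267, 0.592, 0.248] pointing down, gripper open.
Joint ranges: [-2.61, 2.61], [-1.02, 2.33], [0.03, 2.71], [-1.35, 4.49], [0.32, 2.68], [-2.91, 2.91]. Speed limits (rad/s): [2.57, 2.57, 3.14, 3.14, 3.14, 3.14].

## Interface

Orientations are given as a rotation vector (axis times angle).
In Python, from cell import robot gives the robot as it stands.
- The arm moves only by the tool carry_out, never from a script. Its arguments are lists of equal length, an entry for each row: "rot": the turn, a rotation vector about the tool's x, y, z in rad, a list of three; "dp": the shift along the tool's x, y, z in cm, a list of three; "fingers": the closure, from 0 (fully open) to 1 (shut). A call has 1 to 12 rows; each row shifts and turns the commanded pose from where the row before left it, along the tool's axes as they then stand; what a row does not reach is not made up. A row lasts 1/10 s, in which the tool goes at most 50 mm and 8.59 degrees, less where a joint would pass 70% of its speed; a pose out of reach is approached as far as the arm can. A call is refused whole if a number of a shift passes 5 or a number of a turn 0.15, either way. A call with a gripper value outside its range is refused whole. The fingers move at their own pace and stop on an object; the grip force is fixed at half the most. Time passes only in rows, so rows that do not move let the fingers close. It gives the time, the measured TCP pose, the force, the opening and the grip force at its end, in the units of the state.
- robot.sense(): the state, without advancing time (a new reading comes with each control period).
- robot.snapshot(name): name is "scene" or "side" or "wrist"; returns the picture (384x512x3 uint8, red, green, blue); there is no depth.
- robot.camera_params(name): a dict with "fx", "fy", "cx", "cy" (pixels), "rvec" (rotation vector, rad) and "tvec" (3), from world to camera coordinates, as OpenCV has them. Camera axes: x right, y down, z forward; pixel columns grow to the right and rows downward; lengths in m; the calibration is good to about 2 mm. A picture is of the moment at which its call begins: read the wrist's pose just before it. camera_params takes no time and is no camera call; for the wrist camera it gives the pose at the moment of the call.
- robot.job_done(): hands the job in; it is judged then, once.
The state is a dict: "time_s": time; "joint_positions": joint angles; "qd": joint speeds; "joint_efforts": joint torques, N m; "position": TCP position; "ee_rot": TCP orientation; "contact_force": force on the tool from outside, world axes, zero at the start; "wrist_torque": the same for the moment, N m; "finger_gap": opening from 0.0 (shut) to 1.0 (fully open); "grip_force": force on a finger pad.
Only numpy, scipy, OpenCV 4.12 (cv2) and the standard library are available. Lean on these libraries where they do the work, as an engineer would, in place of code of your own. Each camera call takes 0.05 s, during which the arm holds its last target. There are 200 camera calls.

## Task

Unhook the dip probe from its fork stand, dip its tip upright into the middle of the open metal pot until you feel the sprung plate inside give (its depth was set by hand and is not known), and hold it there for about half a second with a gentle push of about 6 N, never ramming it. Then lift the probe out and hang it back in its fork stand, leaving it hanging freely and upright by its collar, and do not disturb the other things on the bench.

Things in the scene. Friction and masses are not known exactly. Their poses are not given: they have to be found in the camera images.
- probe: Dip probe, 189 mm long, about 0.13 kg, hanging upright. Origin: on its axis at the underside of its steel collar (34 mm disc, z 0 to 6 mm); z up. Above it the black head, 26 x 26 mm (sides along the probe's x, y), z 6 to 61 mm, then a 3 mm button: take it by the head. Below the collar a steel shaft, 8 mm thick, ends in a ball of 12 mm; lowest point at z -125 mm.
- probe_tip (a point): Lowest point of the probe's ball tip, 125 mm below the underside of the collar.
- probe_grip (a point): Point on the probe's axis in the middle of the black head, 36 mm above the underside of the collar; good place to grasp.
- stand: Fork stand, fixed: base plate 90 x 90 x 10 mm (35 mm before to 55 behind the seat), a column 20 mm wide 35 to 49 mm behind the seat (toward +x), and at the top two level prongs 12 mm wide with a 16 mm slot between them, open toward the stand's -x (toward the robot). Prong tops 155 mm above the bench; front lips 4 mm high, 27 to 32 mm before the seat. Origin: underside of the base, below the seat.
- stand_seat (a point): Seat of the fork: middle of the slot, at the height of the prong tops, 155 mm above the bench; axes as the stand's. The probe hangs here, shaft in the slot, underside of the collar on the prongs. To unhook, raise it over 6 mm, then draw it out along the stand's -x by 60 mm or more; to hang it up, do the reverse. Nothing of the stand rises higher than the lips.
- pot: Touch-off pot, fixed: round open aluminium cup 100 mm high, 60 mm wide at the rim, bore 48 mm, on a dark round foot of 88 mm. Inside is a level round steel plate, 41 mm wide, on a spring: it starts to give at about 1 N, yields 1 mm for every 1.2 N more, is hard after 14 mm (about 18 N), and springs back. Origin: underside of the foot, on the axis; z up.
- pot_mouth (a point): Centre of the pot's mouth, in the plane of its rim, 100 mm above the bench. The plate's top at rest lies anywhere from 30 to 66 mm below it (set by hand, different every time, not told).
- beaker: Bystander: empty glass beaker, 81 x 75 x 92 mm, loose. Origin at the centre of its underside. Not the pot.
- timer: Bystander: small bench timer, 62 x 68 x 20 mm, loose. Origin at the centre of its underside.
- petri: Bystander: closed flat round dish, diameter 94, 15 mm high, loose. Origin at the centre of its underside.
- tape: Bystander: roll of tape lying flat, diameter 69, 19 mm high, loose. Origin at the centre of its underside.
There are look-alikes about, which are no part of the job. What is shaped like the pot but yellow is not meant.

How it is judged:
By the outcome, as a careful person would: the job done as asked, in the order asked, and still so for the second after the job is handed in, with the robot touching nothing.
It also fails if it takes over 58 s, if anything falls off the work surface, if the arm or the gripper's body presses on something with over 40 N, if the wrist force passes 120 N, or if a joint passes its speed limit or range.

## Working session

There is one attempt and no reset: what is moved stays moved. The work goes in short steps, Python scripts to look and compute and a tool call to move; the robot and the scene stay as the last step left them, time stands still between calls to the robot, and variables do not carry over. Pictures are saved under pics/ and viewed, at most 10 in all, crops included, and the job is handed in when it is done.

Besides the shell and the picture viewer there is one more tool, called as name(argument=value, ...) on one line, values as JSON. carry_out: Moves the arm, as the interface text tells. Its arguments: {"type":"object","properties":{"rot":{"type":"array","items":{"type":"array","items":{"type":"number"}}},"dp":{"type":"array","items":{"type":"array","items":{"type":"number"}}},"fingers":{"type":"array","items":{"type":"number"}}},"required":["rot","dp","fingers"]}

```bash
mkdir -p pics
cat > h.py <<'E'
import numpy as np, cv2, json
from cell import robot
def snap(n,f):
    im=robot.snapshot(n); cv2.imwrite('pics/'+f,im[:,:,::-1]); return im
def cam(n):
    p=robot.camera_params(n); R=cv2.Rodrigues(np.array(p['rvec'],float))[0]
    K=np.array([[p['fx'],0,p['cx']],[0,p['fy'],p['cy']],[0,0,1]]); return K,R,np.array(p['tvec'],float).ravel()
def back(c,u,v,z):
    K,R,t=c; d=R.T@np.linalg.inv(K)@[u,v,1]; o=-R.T@t; return o+d*(z-o[2])/d[2]
def ray(c,u,v):
    K,R,t=c; d=R.T@np.linalg.inv(K)@[u,v,1]; return -R.T@t, d/np.linalg.norm(d)
def tri(*rs):
    A=0;b=0
    for o,d in rs:
        P=np.eye(3)-np.outer(d,d); A=A+P; b=b+P@o
    return np.linalg.solve(A,b)
def proj(c,X):
    K,R,t=c; p=K@(R@np.array(X)+t); return p[:2]/p[2]
E
python3 - <<'E'
from h import *
a=snap('scene','s.png'); b=snap('side','d.png'); 
print(robot.sense()); 
for n in('scene','side','wrist'):
    K,R,t=cam(n); print(n,K[0,0],-R.T@t,R[2])
cv2.imwrite('pics/both.png',cv2.resize(np.vstack([a,b])[:,:,::-1],None,fx=.78,fy=.78))
E
```

```text
{'time_s': 0.1, 'joint_positions': array([ 1.06440208e+00,  1.24443950e-01,  1.65154894e+00,  1.37284402e-05,
        1.36748308e+00, -8.25848660e-02]), 'qd': array([ 0.00091948, -0.0029513 , -0.00361356,  0.00038504, -0.00068459,
        0.00139781]), 'joint_efforts': array([ 4.11749152e-04, -4.24932897e+01, -3.66652250e+01, -8.71552925e-05,
        3.99992277e-03,  1.70776264e-05]), 'position': array([0.26706481, 0.59203157, 0.24716648]), 'ee_rot': array([-6.60633543e-01, -3.07077264e+00,  2.82431262e-03]), 'contact_force': array([ 0.32685339,  0.12900925, -0.63337024]), 'wrist_torque': array([-0.00857339,  0.01006475, -0.00058812]), 'grip_force': 0.0, 'finger_gap': 1.0000520122517662}
scene 431.311481816066 [-0.06941495 -0.6989147   1.01366104] [ 0.48153046  0.50630322 -0.71539183]
side 369.18600142629276 [0.40406751 0.83189759 0.69395409] [ 0.09443835 -0.85124401 -0.51620251]
wrist 330.1993927487575 [0.20820153 0.61968691 0.37257536] [ 0.23302649 -0.10756912 -0.96650274]
```

View pics/s.png

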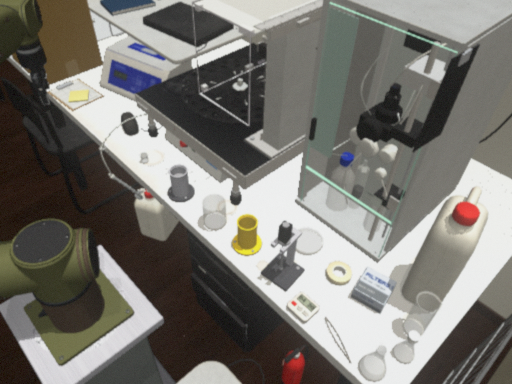

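View pics/d.png

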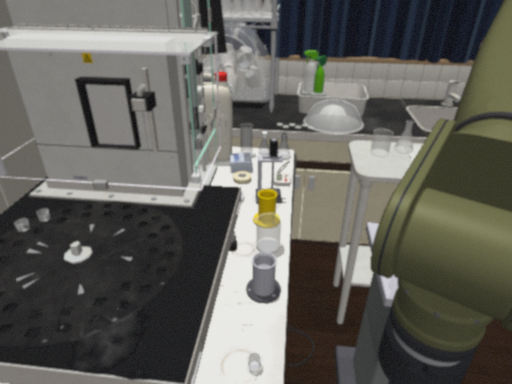

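Candidates: the probe head could be scene (286,230) on the stand, or the dark knob at (235,195), or the dark object at (130,123). The pot could be the grey cup at (180,182), the yellow look-alike at (247,233), or the glass beaker at (213,212). I choose the probe in the fork at (286,230) and the grey cup at (180,182), and check both in a close crop.

Run:
```python
from h import *
a=cv2.imread('pics/s.png')[150:330,150:350]; b=cv2.imread('pics/d.png')[125:305,210:310]
a=cv2.resize(a,None,fx=3,fy=3,interpolation=2)[:, :510]; a=cv2.resize(cv2.imread('pics/s.png')[150:330,160:330],None,fx=3,fy=3,interpolation=2)
b=cv2.resize(b,None,fx=3,fy=3,interpolation=2)[:,:290]
cv2.imwrite('pics/c1.png',np.hstack([a,b])); print(a.shape,b.shape)
```

```text
(540, 510, 3) (540, 290, 3)
```

View pics/c1.png

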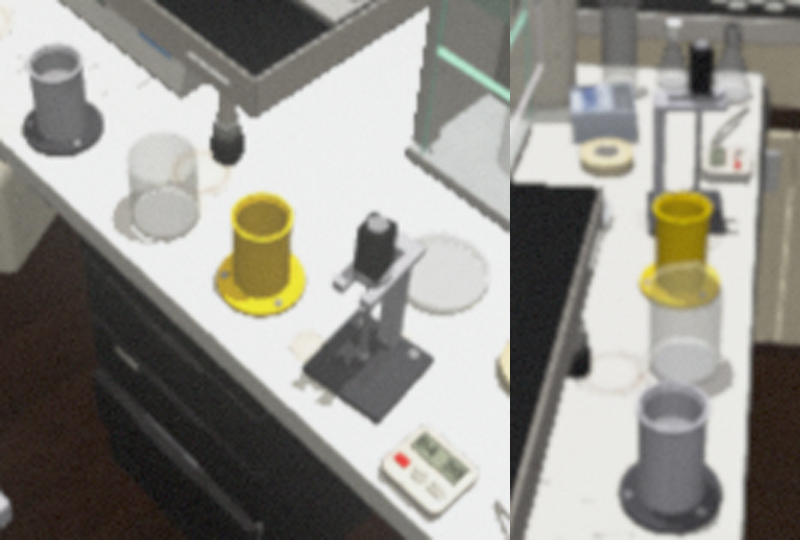

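The crop confirms it. The probe's black head hangs in the fork (scene 286,225; side 274,140), and the grey pot's rim is centred at scene (179,172) and side (265,261). The yellow one is the decoy.

Run:
```python
from h import *
s=cam('scene');d=cam('side')
np.set_printoptions(precision=4,suppress=True)
print('potrim',back(s,179,171.7,.1),back(d,264.7,260.7,.1),tri(ray(s,179,171.7),ray(d,264.7,260.7)))
print('potfoot',back(s,181,192.3,.0),back(d,263.3,288.3,.0))
print('head top',back(s,285.7,222.3,.219),back(d,273.7,139,.219),tri(ray(s,285.7,222.3),ray(d,273.7,139)))
print('stand base corners',*[back(s,160+u/3,150+v/3,.01) for u,v in[(304,366),(378,416),(433,358),(362,317)]])
for n,u,v,z in[('prongL',340,284,.155),('prongR',368,300,.155),('petri',445,273,.015),('beaker',165,212,0),('yellow',262,217,.1),('knob',228,147,0.02),('timer',430,468,.02)]: print(n,back(s,160+u/3,150+v/3,z))
from scipy.spatial.transform import Rotation as R
print(R.from_rotvec(robot.sense()['ee_rot']).as_matrix())
K,Rw,t=cam('wrist'); T=R.from_rotvec(robot.sense()['ee_rot']).as_matrix()
print('cam in tool',T.T@(-Rw.T@t-robot.sense()['position']), Rw@T)
```

```text
potrim [0.4493 0.1596 0.1   ] [0.448  0.1744 0.1   ] [0.4506 0.1657 0.0933]
potfoot [0.4516 0.169  0.    ] [0.4502 0.1656 0.    ]
head top [ 0.4652 -0.27    0.219 ] [ 0.46   -0.2692  0.219 ] [ 0.462  -0.2706  0.2197]
stand base corners [ 0.4256 -0.2364  0.01  ] [ 0.4375 -0.3189  0.01  ] [ 0.52   -0.3107  0.01  ] [ 0.5047 -0.2339  0.01  ]
prongL [ 0.4324 -0.2653  0.155 ]
prongR [ 0.4378 -0.2924  0.155 ]
petri [ 0.5995 -0.2542  0.015 ]
beaker [ 0.4556 -0.0002  0.    ]
yellow [ 0.4663 -0.1341  0.1   ]
knob [0.5525 0.0108 0.02  ]
timer [ 0.4283 -0.3882  0.02  ]
[[-0.9115  0.4112 -0.0009]
 [ 0.4112  0.9115 -0.0016]
 [ 0.0002 -0.0019 -1.    ]]
cam in tool [ 0.065   0.0008 -0.1254] [[-0.0005  1.      0.0003]
 [-0.9665 -0.0004 -0.2568]
 [-0.2568 -0.0004  0.9665]]
```

carry_out(rot=[[0,0,-0.137],[0,0,-0.137],[0,0,-0.137],[0,0,-0.137],[0,0,0]], dp=[[0,0,-1.5],[0,0,-1.5],[0,0,-1.5],[0,0,-1.5],[0,0,0]], fingers=[0,0,0,0,0])

```text
time_s: 0.6
position: [0.2677, 0.5932, 0.3107]
ee_rot: [-0.194, 3.133, 0.005]
contact_force: [0.1, -0.1, -0.1]
finger_gap: 1.002
grip_force: 0.0
```

```bash
cat >> h.py <<'E'
from scipy.spatial.transform import Rotation as Ro
def togo(X,yaw):   # tool x at yaw (deg), tool z down
    s=robot.sense(); T=Ro.from_rotvec(s['ee_rot']); a=np.radians(yaw)
    x=np.array([np.cos(a),np.sin(a),0]); z=np.array([0,0,-1.]); G=Ro.from_matrix(np.c_[x,np.cross(z,x),z])
    r=(T.inv()*G).as_rotvec(); dp=G.inv().apply(np.array(X)-s['position'])*100
    print('t',s['time_s'],'pos',s['position'].round(4),'rot',r.round(4),'dp_cm (goal axes)',dp.round(2),'F',s['contact_force'].round(2),'gap',round(s['finger_gap'],3),'grip',round(s['grip_force'],1))
E
python3 -c "
from h import *
togo([.40,.167,.31],187)"
```

```text
t 0.6 pos [0.2677 0.5932 0.3107] rot [0.0031 0.0023 0.0018] dp_cm (goal axes) [ -7.94 -43.91   0.07] F [ 0.13 -0.07 -0.07] gap 1.002 grip 0.0
```

carry_out(rot=[[0.003,0.002,0.002],[0,0,0],[0,0,0],[0,0,0],[0,0,0],[0,0,0],[0,0,0],[0,0,0],[0,0,0],[0,0,0],[0,0,0],[0,0,0]], dp=[[-0.5,-2,0],[-0.8,-4.1,0],[-0.8,-4.2,0],[-0.8,-4.2,0],[-0.8,-4.2,0],[-0.8,-4.2,0],[-0.8,-4.2,0],[-0.8,-4.2,0],[-0.8,-4.2,0],[-0.8,-4.2,0],[-0.8,-4.2,0],[0,0,0]], fingers=[0,0,0,0,0,0,0,0,0,0,0,0])

```text
time_s: 1.8
position: [0.4059, 0.1634, 0.3082]
ee_rot: [0.176, -3.134, 0.008]
contact_force: [-0.2, 0.1, -0.6]
finger_gap: 0.997
grip_force: 0.0
```

```bash
python3 -c "
from h import *
togo([.39,-.27,.31],187)
snap('wrist','w1.png'); c=cam('wrist'); np.savez('w1.npz',K=c[0],R=c[1],t=c[2]); print(proj(c,[.45,.167,.1]))"
```

```text
t 1.8 pos [0.4059 0.1634 0.3082] rot [-0.0046 -0.0031 -0.0098] dp_cm (goal axes) [  6.86 -42.82  -0.18] F [-0.22  0.12 -0.59] gap 0.997 grip 0.0
[254.0698582  211.83901221]
```

View pics/w1.png

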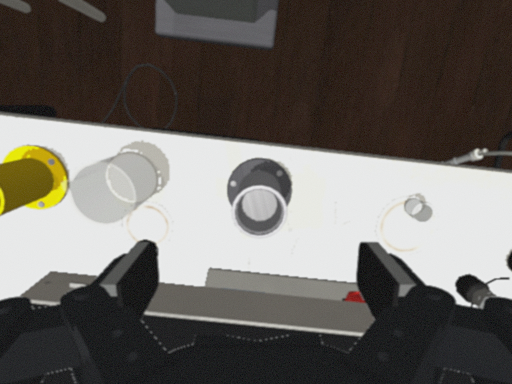

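The wrist view shows the grey pot's rim centred near (260,210) and its foot near (259,187). The yellow decoy and the beaker are at the left. I now go on to the stand.

carry_out(rot=[[-0.004,-0.003,-0.01],[0,0,0],[0,0,0],[0,0,0],[0,0,0],[0,0,0],[0,0,0],[0,0,0],[0,0,0],[0,0,0],[0,0,0],[0,0,0]], dp=[[0.3,-2,0],[0.6,-4,0],[0.6,-4.1,0],[0.6,-4.1,0],[0.6,-4.1,0],[0.6,-4.1,0],[0.6,-4.1,0],[0.6,-4.1,0],[0.6,-4.1,0],[0.6,-4.1,0],[0.6,-4.1,0],[0,0,0]], fingers=[0,0,0,0,0,0,0,0,0,0,0,0])

```text
time_s: 3.05
position: [0.3992, -0.2687, 0.3076]
ee_rot: [0.199, -3.134, -0.003]
contact_force: [0.4, 1.4, -0.8]
finger_gap: 0.997
grip_force: 0.0
```

```bash
python3 -c "
from h import *
w=np.load('w1.npz'); c=(w['K'],w['R'],w['t']); print(back(c,260,210,.1),back(c,259,187,0.012))
togo([.462,-.27,.25],187)
snap('wrist','w2.png'); c=cam('wrist'); np.savez('w2.npz',K=c[0],R=c[1],t=c[2]); print(proj(c,[.462,-.27,.219]))
im=cv2.imread('pics/w2.png'); u,v=proj(c,[.462,-.27,.19]).astype(int); print(u,v); v0=max(0,v-100);u0=max(u-130,0); print(u0,v0); cv2.imwrite('pics/w2c.png',cv2.resize(im[v0:v0+200,u0:u0+260],None,fx=3,fy=3,interpolation=2))"
```

```text
[0.44724465 0.1730163  0.1       ] [0.44377792 0.17175833 0.012     ]
t 3.05 pos [ 0.3992 -0.2687  0.3076] rot [ 0.002  -0.0008  0.0049] dp_cm (goal axes) [-6.21 -0.89  5.76] F [ 0.37  1.36 -0.78] gap 0.997 grip 0.0
[240.68411473 285.24465961]
242 266
112 166
```

View pics/w2c.png

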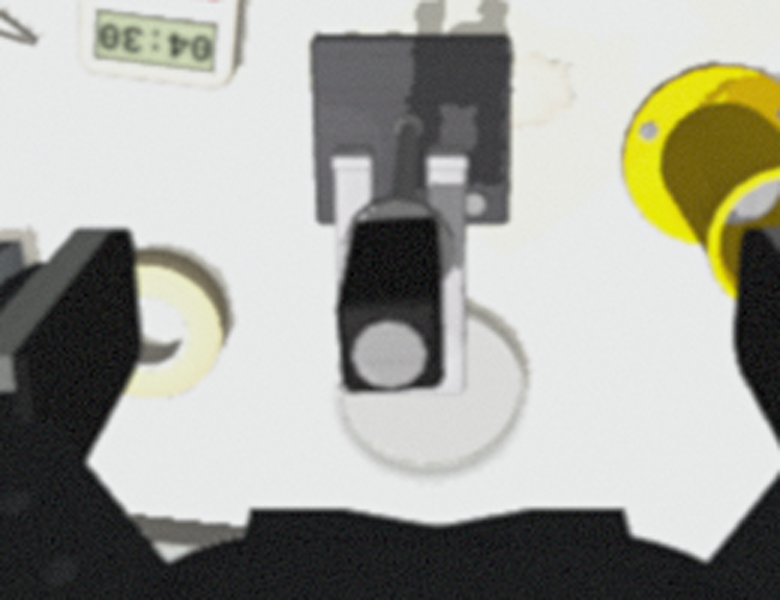

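The crop shows the head's button at crop (391,353), with the lips at about (352,162) and (447,162). The fork's base edges run parallel to the image axes, so the tool yaw already matches the stand.

```bash
python3 -c "
from h import *
w=np.load('w2.npz'); c=(w['K'],w['R'],w['t']); f=lambda u,v,z: back(c,112+u/3,166+v/3,z)
b=f(391,353,.219); print('button',b)
a=[f(352,157,.159),f(447,157,.159)]; m=(a[0]+a[1])/2; print('lips front',a,m)
y=np.radians(7); print('seat from lips',m[:2]+.032*np.array([np.cos(y),np.sin(y)]), np.degrees(np.arctan2(*(a[1]-a[0])[:2])))
print('collar front',f(400,200,.161))
p=[f(312,38,.01),f(508,36,.01)];print('base front',p,np.degrees(np.arctan2(*(p[1]-p[0])[:2])),(p[0]+p[1])[:2]/2+.035*np.array([np.cos(y),np.sin(y)]))
togo([b[0],b[1],.192],187)"
```

```text
button [ 0.46058162 -0.26896308  0.219     ]
lips front [array([ 0.43361292, -0.2860133 ,  0.159     ]), array([ 0.43009696, -0.25847048,  0.159     ])] [ 0.43185494 -0.27224189  0.159     ]
seat from lips [ 0.46361642 -0.26834207] -7.274700298783287
collar front [ 0.44437833 -0.27053705  0.161     ]
base front [array([ 0.43465845, -0.31515473,  0.01      ]), array([ 0.42288753, -0.2303347 ,  0.01      ])] -7.900772568019094 [ 0.46351211 -0.26847929]
t 3.1 pos [ 0.3994 -0.2669  0.3077] rot [ 0.0033 -0.0004  0.0066] dp_cm (goal axes) [-6.05 -0.95 11.57] F [ 0.16 -0.64 -0.28] gap 1.002 grip 0.0
```

carry_out(rot=[[0.003,0,0],[0,0,0],[0,0,0],[0,0,0],[0,0,0],[0,0,0],[0,0,0],[0,0,0]], dp=[[-2,-0.3,0],[-2.2,-0.35,0],[-2,-0.3,1],[0,0,2.5],[0,0,3],[0,0,2.5],[0,0,1.5],[0,0,0]], fingers=[0,0,0,0,0,0,0,0])

```text
time_s: 3.9
position: [0.4612, -0.2655, 0.2011]
ee_rot: [0.209, -3.132, -0.003]
contact_force: [-0.1, 0.1, 0.1]
finger_gap: 1.002
grip_force: 0.0
```

```bash
python3 -c "
from h import *
togo([.462,-.2688,.192],187.5)"
```

```text
t 3.9 pos [ 0.4612 -0.2655  0.2011] rot [ 0.002  -0.0028  0.0026] dp_cm (goal axes) [-0.04 -0.34  0.91] F [-0.06  0.14  0.08] gap 1.002 grip 0.0
```

Finish descending and close.

carry_out(rot=[[0.002,-0.003,0.002],[0,0,0],[0,0,0],[0,0,0],[0,0,0],[0,0,0],[0,0,0],[0,0,0],[0,0,0],[0,0,0]], dp=[[0,-0.34,0.5],[0,0,0.4],[0,0,0],[0,0,0],[0,0,0],[0,0,0],[0,0,0],[0,0,0],[0,0,0],[0,0,0]], fingers=[0,0,0,0.3,0.5,0.6,0.7,0.8,1,1])

```text
time_s: 4.9
position: [0.4626, -0.2715, 0.1955]
ee_rot: [-0.204, 3.13, -0.007]
contact_force: [-0.7, -1.0, 1.2]
finger_gap: 0.298
grip_force: 58.9
```

```bash
python3 -c "
from h import *
togo([.462,-.2688,.207],187.5)"
```

```text
t 4.9 pos [ 0.4626 -0.2715  0.1955] rot [-0.0046  0.0043 -0.0007] dp_cm (goal axes) [ 0.02  0.27 -1.15] F [-0.69 -0.98  1.22] gap 0.298 grip 58.9
```

carry_out(rot=[[0,0,0],[0,0,0],[0,0,0],[0,0,0]], dp=[[0,0,0],[0,0,-0.7],[0,0,-0.7],[0,0,0]], fingers=[1,1,1,1])

```text
time_s: 5.3
position: [0.4629, -0.2715, 0.2103]
ee_rot: [-0.204, 3.129, -0.008]
contact_force: [0.3, -0.6, -1.0]
finger_gap: 0.295
grip_force: 58.8
```

```bash
python3 -c "
from h import *
togo([.39,-.28,.21],187.5)"
```

```text
t 5.3 pos [ 0.4629 -0.2715  0.2103] rot [-0.0052  0.0054 -0.0006] dp_cm (goal axes) [7.33 0.1  0.03] F [ 0.27 -0.55 -1.  ] gap 0.295 grip 58.8
```

carry_out(rot=[[0,0,0],[0,0,0],[0,0,0],[0,0,0],[0,0,0],[0,0,0],[0,0,0],[0,0,0],[0,0,0]], dp=[[0.8,0,0],[1.6,0,0],[2,0,0],[2,0,0],[1.6,0,0],[0,0,-2.5],[0,0,-3.5],[0,0,-3],[0,0,0]], fingers=[1,1,1,1,1,1,1,1,1])

```text
time_s: 6.2
position: [0.3833, -0.2828, 0.3042]
ee_rot: [-0.203, 3.124, -0.017]
contact_force: [0.7, -0.7, -1.5]
finger_gap: 0.293
grip_force: 59.3
```

```bash
python3 -c "
from h import *
togo([.40,.172,.302],187.5)
a=snap('side','d2.png');b=snap('scene','s2.png')
c=cam('scene');d=cam('side'); s=robot.sense(); p=s['position']
ps,pd=proj(c,p-[0,0,.1]).astype(int),proj(d,p-[0,0,.1]).astype(int); print(ps,pd)
f=lambda i,q: cv2.resize(i[max(0,q[1]-65):][:130,max(0,q[0]-65):][:,:130,::-1],(390,390),interpolation=2)
cv2.imwrite('pics/c2.png',np.hstack([f(b,ps),f(a,pd)]))"
```

```text
t 6.2 pos [ 0.3833 -0.2828  0.3042] rot [-0.0113  0.01   -0.0014] dp_cm (goal axes) [-7.59 44.87  0.22] F [ 0.69 -0.67 -1.52] gap 0.293 grip 59.3
[264 248] [297 144]
```

View pics/c2.png

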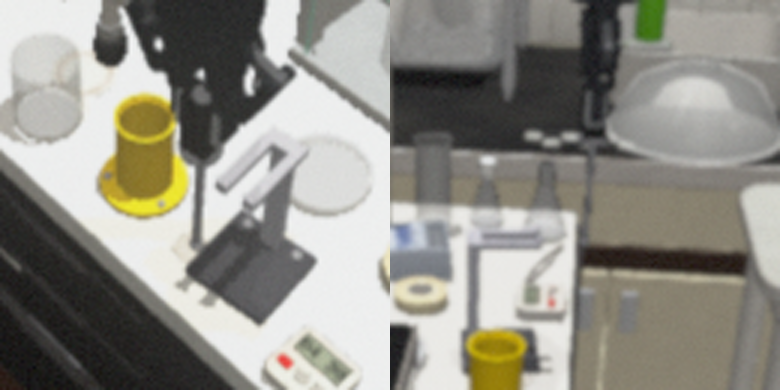

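The probe is gripped and upright, clear of the fork, and the bystanders haven't moved. I'll carry it beside the pot and take one settled look.

carry_out(rot=[[-0.006,0.005,0],[0,0,0],[0,0,0],[0,0,0],[0,0,0],[0,0,0],[0,0,0],[0,0,0],[0,0,0],[0,0,0],[0,0,0],[0,0,0]], dp=[[-0.3,2,0],[-0.6,4,0],[-0.6,4,0],[-0.6,4,0],[-0.6,4,0],[-0.6,4,0],[-0.6,4,0],[-0.6,4,0],[-0.6,4,0],[-0.6,3,0],[-0.3,0.9,0],[0,0,0]], fingers=[1,1,1,1,1,1,1,1,1,1,1,1])

```text
time_s: 7.5
position: [0.3921, 0.1028, 0.2972]
ee_rot: [0.208, -3.13, -0.002]
contact_force: [0.6, 0.3, -1.0]
finger_gap: 0.293
grip_force: 59.6
```

carry_out(rot=[[0,0,0],[0,0,0],[0,0,0],[0,0,0]], dp=[[0,0,0],[0,0,0],[0,0,0],[0,0,0]], fingers=[1,1,1,1])

```text
time_s: 7.9
position: [0.393, 0.1015, 0.2994]
ee_rot: [0.202, -3.134, -0.003]
contact_force: [0.8, 0.9, -1.4]
finger_gap: 0.297
grip_force: 59.6
```

```bash
python3 -c "
from h import *
togo([.4485,.169,.302],187.5)
c=cam('wrist'); snap('wrist','w3.png'); np.savez('w3.npz',K=c[0],R=c[1],t=c[2]); print(proj(c,[.4485,.169,.1]))
im=cv2.imread('pics/w3.png'); cv2.imwrite('pics/w3c.png',cv2.resize(im[120:320,200:460],None,fx=3,fy=3,interpolation=2))"
```

```text
t 7.9 pos [0.393  0.1015 0.2994] rot [ 0.0019 -0.0009 -0.0023] dp_cm (goal axes) [-6.38  5.97 -0.26] F [ 0.83  0.9  -1.41] gap 0.297 grip 59.6
[313.17982432 231.22908576]
```

View pics/w3c.png

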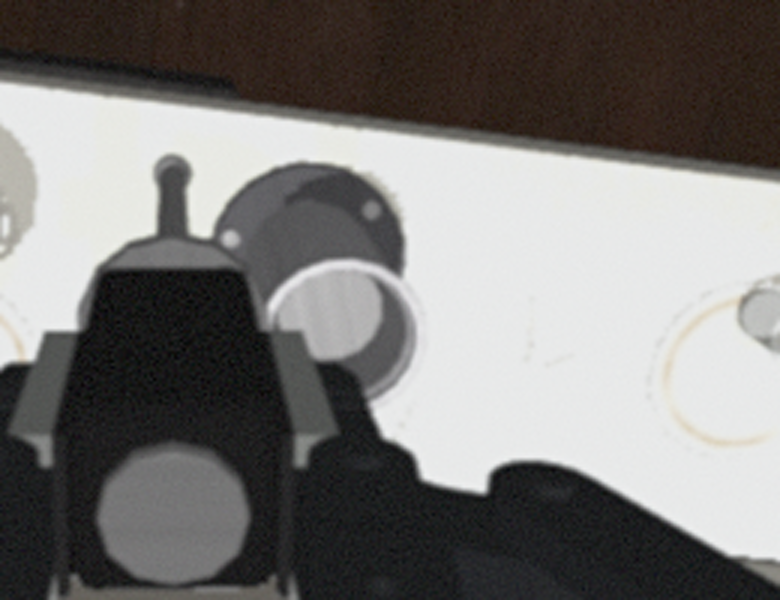

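The rim's centre is at crop (341,333), full (313.7,231), which agrees with the predicted (313.2,231.2). The probe's ball is at crop (172,168) and its button at (173,513).

```bash
python3 -c "
from h import *
w=np.load('w3.npz'); c=(w['K'],w['R'],w['t']); f=lambda u,v,z: back(c,200+u/3,120+v/3,z)
z=robot.sense()['position'][2]-.1655
print('ball',f(172,168,z+.006),'button',f(173,513,z+.189),'pot',f(341,333,.1))
togo([.4485,.169,.302],187.5)"
```

```text
ball [0.38880562 0.10204151 0.13996746] button [0.39072293 0.10194481 0.32296746] pot [0.44818168 0.16946371 0.1       ]
t 7.95 pos [0.3931 0.1017 0.2995] rot [ 0.0019 -0.0007 -0.002 ] dp_cm (goal axes) [-6.38  5.95 -0.25] F [ 0.5  -0.11 -2.22] gap 0.293 grip 59.6
```

carry_out(rot=[[0.002,0,-0.002],[0,0,0],[0,0,0],[0,0,0],[0,0,0],[0,0,0],[0,0,0]], dp=[[-2.2,2,0],[-2.3,2,0],[-2.1,2,0],[0,0,0],[0,0,1.5],[0,0,1.5],[0,0,0]], fingers=[1,1,1,1,1,1,1])

```text
time_s: 8.65
position: [0.4483, 0.1693, 0.2653]
ee_rot: [0.206, -3.128, 0.002]
contact_force: [-0.5, 0.1, -3.1]
finger_gap: 0.298
grip_force: 59.9
```

```bash
python3 -c "
from h import *
w=np.load('w3.npz'); c=(w['K'],w['R'],w['t']); th=np.linspace(0,6.28,60)
for z in np.arange(.034,.071,.006):
    q=np.array([proj(c,[.4482+.0205*np.cos(a),.1695+.0205*np.sin(a),z]) for a in th]); q=(q-[200,120])*3; print(z.round(3),q.max(0).round(),q.min(0).round())
togo([.451,.169,.262],187.5)"
```

```text
0.034 [364. 321.] [265. 227.]
0.04 [367. 326.] [266. 231.]
0.046 [370. 331.] [268. 235.]
0.052 [372. 337.] [269. 239.]
0.058 [375. 342.] [271. 243.]
0.064 [379. 348.] [272. 248.]
0.07 [382. 354.] [274. 252.]
t 8.65 pos [0.4483 0.1693 0.2653] rot [-0.0009 -0.0074  0.0004] dp_cm (goal axes) [-0.26 -0.07  0.33] F [-0.54  0.11 -3.07] gap 0.298 grip 59.9
```

carry_out(rot=[[0,-0.004,0],[0,0,0],[0,0,0],[0,0,0],[0,0,0],[0,0,0],[0,0,0]], dp=[[-0.2,-0.05,0],[0,0,0.3],[0,0,0.4],[0,0,0.4],[0,0,0],[0,0,0],[0,0,0]], fingers=[1,1,1,1,1,1,1])

```text
time_s: 9.35
position: [0.4526, 0.1702, 0.2585]
ee_rot: [-0.207, 3.132, 0.0]
contact_force: [-0.3, -0.8, -1.2]
finger_gap: 0.293
grip_force: 59.9
```

```bash
python3 -c "
from h import *
togo([.451,.169,.235],187.5)"
```

```text
t 9.35 pos [0.4526 0.1702 0.2585] rot [0.0001 0.0032 0.0014] dp_cm (goal axes) [ 0.18 -0.1   2.35] F [-0.25 -0.76 -1.24] gap 0.293 grip 59.9
```

carry_out(rot=[[0,0,0],[0,0,0],[0,0,0],[0,0,0],[0,0,0],[0,0,0],[0,0,0]], dp=[[0.1,0,0.3],[0,0,0.3],[0,0,0.3],[0,0,0.3],[0,0,0.2],[0,0,0],[0,0,0]], fingers=[1,1,1,1,1,1,1])

```text
time_s: 10.05
position: [0.4516, 0.1701, 0.2443]
ee_rot: [-0.207, 3.132, 0.0]
contact_force: [-0.5, -0.0, -1.6]
finger_gap: 0.299
grip_force: 59.9
```

carry_out(rot=[[0,0,0],[0,0,0],[0,0,0],[0,0,0]], dp=[[0,0,0.1],[0,0,0.1],[0,0,0.1],[0,0,0]], fingers=[1,1,1,1])

```text
time_s: 10.45
position: [0.4515, 0.17, 0.2411]
ee_rot: [-0.207, 3.132, 0.0]
contact_force: [-0.1, -0.5, -2.8]
finger_gap: 0.295
grip_force: 59.9
```

carry_out(rot=[[0,0,0],[0,0,0],[0,0,0],[0,0,0]], dp=[[0,0,0.1],[0,0,0.1],[0,0,0.1],[0,0,0]], fingers=[1,1,1,1])

```text
time_s: 10.85
position: [0.4515, 0.17, 0.2381]
ee_rot: [-0.207, 3.132, 0.0]
contact_force: [-0.3, -0.2, -1.9]
finger_gap: 0.295
grip_force: 59.9
```

carry_out(rot=[[0,0,0],[0,0,0],[0,0,0],[0,0,0]], dp=[[0,0,0.1],[0,0,0.1],[0,0,0],[0,0,0]], fingers=[1,1,1,1])

```text
time_s: 11.25
position: [0.4516, 0.1701, 0.2363]
ee_rot: [-0.207, 3.132, 0.0]
contact_force: [0.4, -0.3, -2.4]
finger_gap: 0.297
grip_force: 59.9
```

carry_out(rot=[[0,0,0],[0,0,0],[0,0,0],[0,0,0]], dp=[[0,0,0.1],[0,0,0.1],[0,0,0],[0,0,0]], fingers=[1,1,1,1])

```text
time_s: 11.65
position: [0.4517, 0.1701, 0.2345]
ee_rot: [-0.207, 3.132, 0.0]
contact_force: [0.5, 0.3, -1.1]
finger_gap: 0.297
grip_force: 59.9
```

carry_out(rot=[[0,0,0],[0,0,0],[0,0,0],[0,0,0]], dp=[[0,0,0.1],[0,0,0.1],[0,0,0],[0,0,0]], fingers=[1,1,1,1])

```text
time_s: 12.05
position: [0.4518, 0.1701, 0.2327]
ee_rot: [-0.207, 3.131, 0.0]
contact_force: [-0.1, 0.1, 0.7]
finger_gap: 0.297
grip_force: 60.1
```

Contact felt: Fz rose from about −1.9 to +0.7. I press on by 2 mm.

carry_out(rot=[[0,0,0],[0,0,0],[0,0,0],[0,0,0]], dp=[[0,0,0.1],[0,0,0.1],[0,0,0],[0,0,0]], fingers=[1,1,1,1])

```text
time_s: 12.45
position: [0.4519, 0.1701, 0.2308]
ee_rot: [-0.207, 3.131, 0.0]
contact_force: [-0.6, -0.1, 3.1]
finger_gap: 0.299
grip_force: 60.4
```

carry_out(rot=[[0,0,0],[0,0,0],[0,0,0]], dp=[[0,0,0.08],[0,0,0],[0,0,0]], fingers=[1,1,1])

```text
time_s: 12.75
position: [0.4518, 0.1701, 0.2298]
ee_rot: [-0.207, 3.131, 0.0]
contact_force: [-0.5, -0.7, 4.8]
finger_gap: 0.298
grip_force: 60.5
```

carry_out(rot=[[0,0,0],[0,0,0],[0,0,0]], dp=[[0,0,0],[0,0,0],[0,0,0]], fingers=[1,1,1])

```text
time_s: 13.05
position: [0.4518, 0.1701, 0.2297]
ee_rot: [-0.207, 3.131, 0.0]
contact_force: [-0.2, -0.5, 5.3]
finger_gap: 0.299
grip_force: 60.5
```

Held at about 6.5 N. I'll lift out.

carry_out(rot=[[0,0,0],[0,0,0],[0,0,0],[0,0,0],[0,0,0],[0,0,0],[0,0,0],[0,0,0]], dp=[[0,0,0],[0,0,-0.6],[0,0,-1.2],[0,0,-1.6],[0,0,-1.8],[0,0,-1.8],[0,0,-1.2],[0,0,0]], fingers=[1,1,1,1,1,1,1,1])

```text
time_s: 13.85
position: [0.4522, 0.1702, 0.3143]
ee_rot: [-0.207, 3.128, 0.001]
contact_force: [0.2, 0.4, -1.2]
finger_gap: 0.297
grip_force: 60.1
```

```bash
python3 -c "
from h import *
togo([.383,.10,.31],187.5)
togo([.383,-.282,.31],187.5)"
```

```text
t 13.85 pos [0.4522 0.1702 0.3143] rot [0.0005 0.0071 0.0013] dp_cm (goal axes) [ 7.78 -6.06  0.43] F [ 0.25  0.4  -1.16] gap 0.297 grip 60.1
t 13.85 pos [0.4522 0.1702 0.3143] rot [0.0005 0.0071 0.0013] dp_cm (goal axes) [ 12.77 -43.93   0.43] F [ 0.25  0.4  -1.16] gap 0.297 grip 60.1
```

carry_out(rot=[[0,0.003,0],[0,0,0],[0,0,0],[0,0,0],[0,0,0],[0,0,0],[0,0,0],[0,0,0],[0,0,0],[0,0,0],[0,0,0],[0,0,0]], dp=[[0.8,-2,0],[1.2,-4,0],[1.2,-4,0],[1.2,-4,0],[1.2,-4,0],[1.2,-4,0],[1.2,-4,0],[1.2,-4,0],[1.2,-4,0],[1.2,-4,0],[0.8,-4,0],[0.4,-1.9,0]], fingers=[1,1,1,1,1,1,1,1,1,1,1,1])

```text
time_s: 15.05
position: [0.3812, -0.2845, 0.3102]
ee_rot: [0.203, -3.133, -0.002]
contact_force: [-0.5, 1.4, -2.2]
finger_gap: 0.296
grip_force: 59.9
```

carry_out(rot=[[0,0,0],[0,0,0],[0,0,0],[0,0,0],[0,0,0]], dp=[[0,0,0],[0,0,0],[0,0,0],[0,0,0],[0,0,0]], fingers=[1,1,1,1,1])

```text
time_s: 15.55
position: [0.3826, -0.2811, 0.3116]
ee_rot: [-0.21, 3.134, -0.0]
contact_force: [1.1, -0.5, -1.8]
finger_gap: 0.3
grip_force: 59.9
```

```bash
python3 -c "
from h import *
togo([.383,-.2818,.2103],187.5)
c=cam('wrist'); snap('wrist','w4.png'); np.savez('w4.npz',K=c[0],R=c[1],t=c[2])
im=cv2.imread('pics/w4.png'); cv2.imwrite('pics/w4c.png',cv2.resize(im[120:320,130:390],None,fx=3,fy=3,interpolation=2))"
```

```text
t 15.55 pos [ 0.3826 -0.2811  0.3116] rot [-0.0002  0.0003  0.0028] dp_cm (goal axes) [-0.03 -0.07 10.13] F [ 1.07 -0.49 -1.83] gap 0.3 grip 59.9
```

View pics/w4c.png

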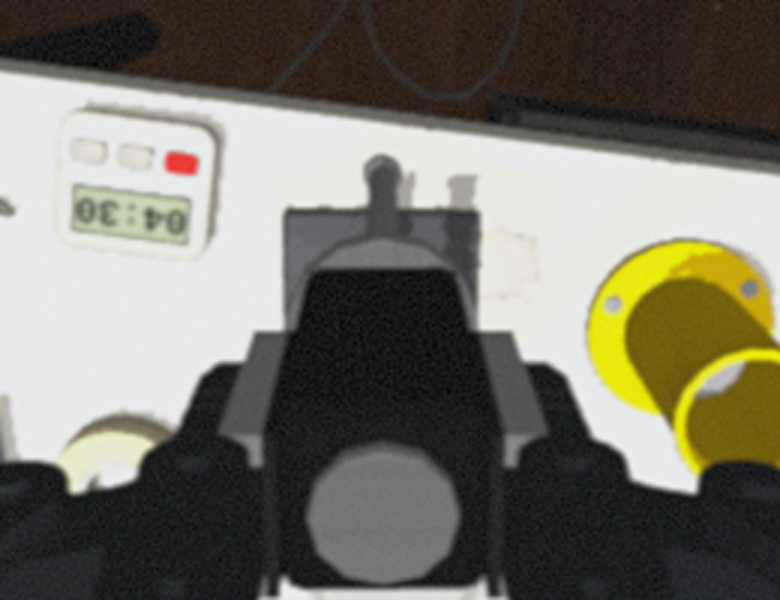

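The probe hangs upright and is lined up with the fork: the base plate's front edge is centred at crop 383 and the ball at 381. I'll descend to 15 mm above seat height, then go in.

carry_out(rot=[[0,0,0.002],[0,0,0],[0,0,0],[0,0,0],[0,0,0],[0,0,0],[0,0,0],[0,0,0],[0,0,0]], dp=[[0,0,1.5],[0,0,2.5],[0,0,2.5],[0,0,2],[0,0,1.2],[0,0,0.4],[0,0,0],[0,0,0],[0,0,0]], fingers=[1,1,1,1,1,1,1,1,1])

```text
time_s: 16.5
position: [0.383, -0.2825, 0.2119]
ee_rot: [-0.204, 3.133, -0.003]
contact_force: [0.1, 0.4, -1.0]
finger_gap: 0.297
grip_force: 60.1
```

```bash
python3 -c "
from h import *
togo([.4626,-.2715,.2103],187.5)"
```

```text
t 16.5 pos [ 0.383  -0.2825  0.2119] rot [-0.0018  0.0015 -0.0007] dp_cm (goal axes) [-8.04  0.05  0.16] F [ 0.06  0.44 -0.97] gap 0.297 grip 60.1
```

carry_out(rot=[[0,0,0],[0,0,0],[0,0,0],[0,0,0],[0,0,0],[0,0,0],[0,0,0],[0,0,0],[0,0,0]], dp=[[-0.8,0,0],[-1.4,0,0],[-1.6,0,0],[-1.6,0,0],[-1.4,0,0],[-0.9,0,0],[-0.3,0,0],[0,0,0],[0,0,0]], fingers=[1,1,1,1,1,1,1,1,1])

```text
time_s: 17.4
position: [0.4614, -0.2716, 0.2104]
ee_rot: [0.204, -3.134, -0.0]
contact_force: [-0.1, 0.2, -1.6]
finger_gap: 0.296
grip_force: 60.1
```

```bash
python3 -c "
from h import *
togo([.4626,-.2715,.1955],187.5)"
```

```text
t 17.4 pos [ 0.4614 -0.2716  0.2104] rot [ 0.0002 -0.0005 -0.0008] dp_cm (goal axes) [-0.12 -0.01  1.49] F [-0.08  0.23 -1.58] gap 0.296 grip 60.1
```

Lower to the seat in small steps.

carry_out(rot=[[0,0,0],[0,0,0],[0,0,0],[0,0,0],[0,0,0],[0,0,0]], dp=[[-0.1,0,0.4],[0,0,0.4],[0,0,0.3],[0,0,0.2],[0,0,0],[0,0,0]], fingers=[1,1,1,1,1,1])

```text
time_s: 18.0
position: [0.4627, -0.2715, 0.1975]
ee_rot: [0.204, -3.135, -0.0]
contact_force: [-0.1, -0.2, -1.3]
finger_gap: 0.298
grip_force: 60.1
```

carry_out(rot=[[0,0,0],[0,0,0],[0,0,0]], dp=[[0,0,0.1],[0,0,0],[0,0,0]], fingers=[1,1,1])

```text
time_s: 18.3
position: [0.4628, -0.2715, 0.1966]
ee_rot: [-0.204, 3.135, -0.0]
contact_force: [-0.1, 0.8, -1.6]
finger_gap: 0.297
grip_force: 60.1
```

carry_out(rot=[[0,0,0],[0,0,0],[0,0,0]], dp=[[0,0,0.07],[0,0,0],[0,0,0]], fingers=[1,1,1])

```text
time_s: 18.6
position: [0.4627, -0.2715, 0.1958]
ee_rot: [0.204, -3.135, -0.0]
contact_force: [0.8, -0.1, -2.0]
finger_gap: 0.297
grip_force: 60.1
```

carry_out(rot=[[0,0,0],[0,0,0],[0,0,0]], dp=[[0,0,0.05],[0,0,0],[0,0,0]], fingers=[1,1,1])

```text
time_s: 18.9
position: [0.4628, -0.2715, 0.1955]
ee_rot: [-0.204, 3.135, -0.0]
contact_force: [-0.0, -0.0, -0.1]
finger_gap: 0.302
grip_force: 60.3
```

carry_out(rot=[[0,0,0],[0,0,0],[0,0,0]], dp=[[0,0,0.03],[0,0,0],[0,0,0]], fingers=[1,1,1])

```text
time_s: 19.2
position: [0.4628, -0.2715, 0.1954]
ee_rot: [-0.204, 3.135, -0.0]
contact_force: [-1.1, 0.7, 1.4]
finger_gap: 0.298
grip_force: 60.4
```

It's seated: Fz rose to +1.4, about 3 N above the free value. I'll release.

carry_out(rot=[[0,0,0],[0,0,0],[0,0,0],[0,0,0],[0,0,0],[0,0,0],[0,0,0],[0,0,0]], dp=[[0,0,0],[0,0,0],[0,0,0],[0,0,0],[0,0,0],[0,0,0],[0,0,0],[0,0,0]], fingers=[0.65,0.6,0.5,0.3,0,0,0,0])

```text
time_s: 20.0
position: [0.4627, -0.2715, 0.195]
ee_rot: [0.204, -3.135, 0.0]
contact_force: [0.0, 0.1, 0.0]
finger_gap: 0.995
grip_force: 0.0
```

carry_out(rot=[[0,0,0],[0,0,0],[0,0,0],[0,0,0],[0,0,0],[0,0,0],[0,0,0],[0,0,0],[0,0,0]], dp=[[0,0,-1],[0,0,-2],[0,0,-3],[0,0,-3],[0,0,-2],[2,0,0],[3,0,0],[1.5,0,0],[0,0,0]], fingers=[0,0,0,0,0,0,0,0,0])

```text
time_s: 20.9
position: [0.3973, -0.2802, 0.3057]
ee_rot: [-0.201, 3.134, -0.001]
contact_force: [0.5, -0.2, -0.5]
finger_gap: 0.999
grip_force: 0.0
```

```bash
python3 -c "
from h import *
togo([.4626,-.2715,.1955],187.5)
a=snap('side','d5.png');b=snap('scene','s5.png');w=snap('wrist','w5.png')
f=lambda i,x,y: cv2.resize(i[y:y+130,x:x+130,::-1],(260,260),interpolation=2)
s0=cv2.imread('pics/s.png')[:,:,::-1]
r1=np.hstack([f(b,220,190),f(a,210,110),cv2.resize(w[190:320,180:310,::-1],(260,260))])
r2=np.hstack([f(b,150,150),f(s0,220,190),f(s0,150,150)])
cv2.imwrite('pics/c5.png',np.vstack([r1,r2]))"
```

```text
t 20.9 pos [ 0.3973 -0.2802  0.3057] rot [-0.001   0.001  -0.0027] dp_cm (goal axes) [-6.590e+00  1.000e-02  1.102e+01] F [ 0.53 -0.24 -0.45] gap 0.999 grip 0.0
```

View pics/c5.png

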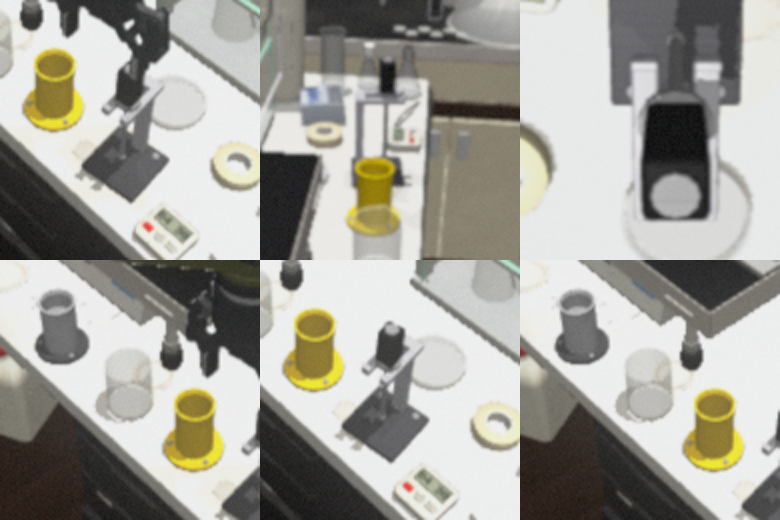

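The probe hangs upright in the slot, with its head between the prongs at panel (675,150). The gripper is clear and the other things are unmoved compared with the first pictures.

```bash
python3 -c "
from cell import robot
print(robot.job_done())"
```

```text
the job is handed in; nothing more can be done
None
```

I dipped the probe into the grey pot, held it on the sprung plate at about 6–7 N for roughly half a second, hung it back upright in its fork with the gripper clear and nothing else disturbed, and handed the job in at about 21 s; no verdict came back.

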